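Trip test of the worktop breaker box

ROBOT

A 6-joint arm with a two-finger parallel gripper is mounted at the origin on the work surface. World frame = base frame: x ahead of the robot, y to its left, z up, the work surface at z = 0. Lengths are in m, angles in rad, forces in N, time in s.
With the tool pointing down it reaches from about 0.275 to 0.875 m from the base axis. Payload 12.5 kg.
Tool frame: the origin (TCP) lies on the centre line of the jaws, within the pads' length; the fingertips stand r.finger_overhang ahead of it and the grasp point (between the pads) lies 3 mm ahead of it (r.finger_overhang is the distance from the TCP to the fingertips, in m); z points along the fingers, y is the direction in which the jaws open and shut (so a half turn about z gives the same grasp; the last joint's range is limited). The gripper opens to 85 mm and grips with 20 to 120 N. Pads are 22 mm wide; open, the fingers measure 114 mm over their backs; the gripper's body (76 mm by 85 mm) begins 54 mm behind the grasp point. The pads swing forward as they close: fully open they stand 13 mm farther back than shut.
Start: joints at [-1.297, 0.351, 1.652, -0, 1.139, -0.085], TCP at [0.193, -0.515, 0.222] pointing down, gripper open.
Joint ranges: [-2.75, 2.75], [-0.79, 2.1], [0.01, 2.65], [-1.57, 4.71], [0.07, 3.14], [-2.87, 2.87]. Speed limits (rad/s): [2.22, 2.22, 2.79, 3.14, 3.14, 3.14].

INTERFACE

Orientations are given as a unit quaternion [x, y, z, w].
In Python, from cell import r, optics gives the robot as it stands. The module is installed in compiled form; this text tells all that it offers. Calls block until the motion is done:
- r.move_to(position, orientation): joint-space move of the TCP to a pose.
- r.move_linear(position, rot=None, vel=0.15): straight line of the TCP; rot=None keeps the orientation; vel is the mean speed in m/s.
- r.set_joints(angles): joint-space move.
- r.set_gripper(opening, squeeze=None): opening from 0.0 (shut) to 1.0 (fully open); squeeze is the grip in N (None keeps the last); returns when the fingers have stopped.
- r.sleep(seconds).
- r.inverse_kinematics(position, orientation): joint angles nearest the present ones, or None.
- optics.get_image(name): name is "scene" or "top" or "wrist"; returns a dict with "pixels" (384x512x3 uint8, red, green, blue), "depth" (384x512 float32, m along the optical axis (not along the pixel's ray), 0 where there is no reading), "fx", "fy", "cx", "cy" (pixels), "camera_from_world" (4x4, takes a point from world to camera coordinates); the wrist camera has in their place "mount" (4x4, takes a point from camera to tool coordinates, whose origin is the TCP and whose axes are the flange's). Camera axes: x right, y down, z forward; pixel columns grow to the right and rows downward; lengths in m; the calibration is good to about 2 mm. The wrist camera is an equidistant fisheye: a pixel r from the principal point sees the ray r / f radians off the axis. A picture is of the moment at which its call begins: read the wrist's pose just before it.
A pose or a line that the arm cannot do raises r.PlanningError and nothing moves.
- r.hand_in(): hands the job in, once; it reports no verdict.
Readings, each from a call of its own:
- r.current_t(): time.
- r.current_q(): joint angles.
- r.current_qvel(): joint speeds.
- r.current_effort(): joint torques, N m.
- r.current_tool_pos(): TCP position.
- r.current_ee_rot(): TCP orientation.
- r.current_contact_force(): force on the tool from outside, world axes, zero at the start.
- r.current_torque(): the same for the moment, N m.
- r.current_opening(): opening from 0.0 (shut) to 1.0 (fully open).
Only numpy, scipy, OpenCV 4.12 (cv2) and the standard library are available. Lean on these libraries where they do the work, as an engineer would, in place of code of your own. Each camera call takes 0.05 s, during which the arm holds its last target.

TASK

Do the trip test of the breaker box on the prep table. First pull the vacuum sealer's round front knob all the way out to cut its load, then press the round test button gently, leaving the lever alone, until the lever drops by itself; lift the lever back up until it latches and stays up when let go, and only then push the sealer's knob fully home. Leave the square key alone, do not lean hard on the test button, and leave everything else on the table where it stands.

Things in the scene. Friction and masses are not known exactly. Their poses are not given: they have to be found in the camera images.
- rcd: Breaker box, grey wedge fixed to the table, 160 deep (x), 180 wide (y), 139 mm high at the back. Origin: centre of its underside; x points away from its low front edge, z up. Its panel slopes 40 deg, rising along x from 30 mm height at x = -80 mm to 139 mm at x = +50 mm. Lever on the panel's left (y = +40 mm), test button and square key on its right (y = -35 mm). Left or right of the sealer.
- lever_tip (a point): Centre of the 20 mm ball grip of the black lever; the 10 mm thick stick is 45 mm long from hinge to ball centre. Moves with the lever; its axes are fixed to the lever.
- lever_hinge (a point): Hinge of the lever, in the panel's surface; the hinge axis is the box's y axis.
- lever (a joint): Lever angle, rad. 0 = against the upper stop, 15 deg from vertical towards the box's front; latched up it rests near 0.1; it grows as the lever drops towards the front, to 0.87 (65 deg from vertical). A spring and its weight pull it down with about 4 N at the ball. It latches only when lifted to within about 0.06 rad of the upper stop.
- test_top (a point): Centre of the outer face of the round black test button, 24 mm across, standing 14 mm proud of the panel. The point's z axis is the panel's normal, out of the box; the button is pressed along -z.
- test (a joint): Test button travel, m: 0 = out, 0.008 = fully in, about 3 N to start and 7 N fully in; the lever trips when it is pressed in about 3 to 4 mm. It also dips for a moment as the lever latches.
- key_top (a point): Centre of the outer face of the square black key, 22 mm wide, 8 mm proud of the panel, 65 mm below the test button on the slope. Not part of the test; z axis = the panel's normal.
- key (a joint): Square key travel, m: 0 = out, 0.005 = fully in.
- sealer: Vacuum sealer, fixed, 240 wide (y): a front ledge 85 mm high from x = -80 to x = +10 mm, behind it a chamber with a clear lid, 150 mm high, to x = +190 mm. Origin on the table under it, 80 mm behind the front face; x points away from the front, z up.
- knob_face (a point): Centre of the front face of the sealer's round black pull knob, 60 mm above the table: a disc 32 mm across and 16 mm thick on a 12 mm stem. At home this face is 40 mm in front of the sealer's front face (24 mm free between disc and sealer). Slides along the sealer's -x; its axes are the sealer's.
- knob (a joint): Pull knob travel, m: 0 = home, 0.030 = fully out; detented at both ends, about 6 N to leave either end.
- ramekin: White cup, 64 across, 45 mm high, in the gap between the machines. Bystander; origin under its centre.
- spatula: Spatula 260 mm long lying flat in front of the gap in the gap between the machines. Bystander; origin under its middle, x along it.
- bowl: White bowl 170 across, 70 mm high. Bystander; origin under its centre.
- plates: Stack of white plates, 200 across, 50 mm high. Bystander; origin under its centre.
- jar: Amber jar with a steel lid, 60 across, 85 mm high, behind the machines. Bystander; origin under its centre.
- mill: Dark wooden pepper mill, 56 across, 120 mm high, at the robot's right. Bystander; origin under its centre.
- beaker: Clear measuring beaker with a handle, 90 across, 100 mm high, at the robot's left. Bystander; origin under its centre.

How it is judged:
By the outcome, as a careful person would: the job done as asked, in the order asked, and still so for the second after the job is handed in, with the robot touching nothing.
It also fails if it takes over 70 s, if anything falls off the work surface, if the arm or the gripper's body presses on something with over 40 N, if the wrist force passes 120 N, or if a joint passes its speed limit or range.

## Working session

There is one attempt and no reset: what is moved stays moved. The work goes in short steps, each a Python script; the robot and the scene stay as the last script left them, time stands still between calls to the robot, and variables do not carry over. Pictures are saved under pics/ and viewed, and the job is handed in when it is done.

```bash
mkdir -p pics; ls; python3 - <<'E'
from cell import r, optics
import cv2, numpy as np
print(r.current_t(), r.finger_overhang, r.current_tool_pos(), r.current_ee_rot(), r.current_contact_force())
for n in ["scene","top","wrist"]:
    d=optics.get_image(n)
    cv2.imwrite(f"pics/{n}0.png",d["pixels"][:,:,::-1])
    np.savez(f"{n}0.npz",**d)
    print(n,d["fx"],d["fy"],d["cx"],d["cy"]); print(d.get("camera_from_world",d.get("mount")))
E
```

```text
pics
0.0 0.022 [ 0.1930505  -0.51461092  0.22113134] [ 9.83947489e-01  1.78457112e-01 -6.14864120e-05 -6.28568921e-04] [0.40789174 0.3555838  0.88808547]
scene 485.40363710119954 485.40363710119954 255.3383130235379 179.6287124373561
[[ 0.45078245  0.89257716  0.01005927 -0.25059619]
 [ 0.56992529 -0.27912225 -0.77283629 -0.23740312]
 [-0.68700826  0.35411407 -0.63452571  2.06735258]
 [ 0.          0.          0.          1.        ]]
top 414.4818869091162 414.4818869091162 251.38805901943695 195.44266094540447
[[ 0.01092614 -0.99985118 -0.01335048  0.0118361 ]
 [-0.9982994  -0.01014268 -0.05740595  0.5449607 ]
 [ 0.05726199  0.013955   -0.99826165  1.45544953]
 [ 0.          0.          0.          1.        ]]
wrist 297.3186396354542 297.3186396354542 256.11918447658934 197.17817299016005
[[-6.66392995e-04 -9.58121614e-01 -2.86360835e-01  7.44555888e-02]
 [ 9.99997785e-01 -1.21025883e-03  1.72224538e-03  4.43539981e-04]
 [-1.99669125e-03 -2.86359053e-01  9.58120298e-01 -1.52582572e-01]
 [ 0.00000000e+00  0.00000000e+00  0.00000000e+00  1.00000000e+00]]
```

View pics/scene0.png

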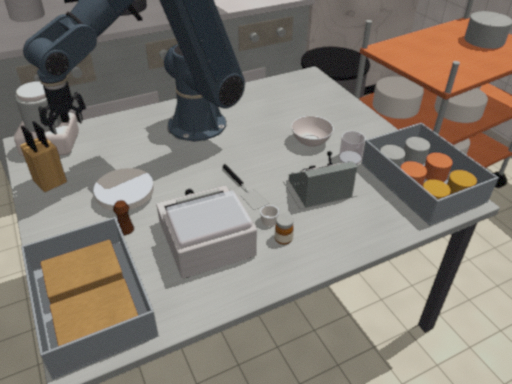

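View pics/top0.png

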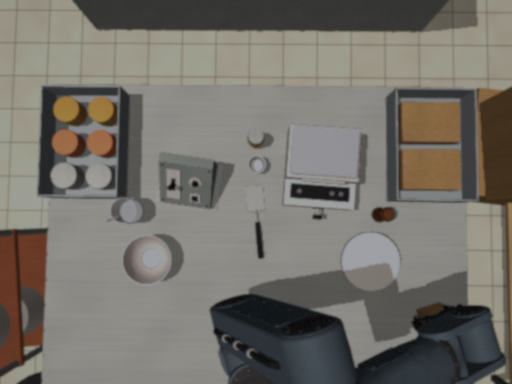

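View pics/wrist0.png

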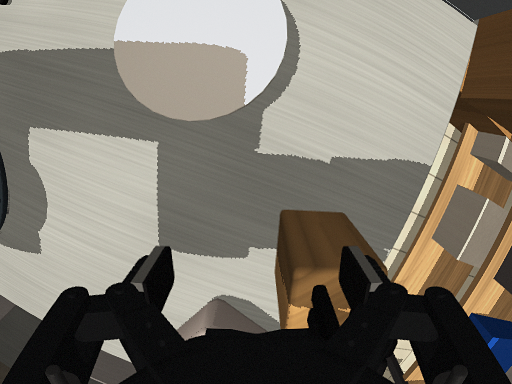

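The top view shows the breaker box at about (188,180), the sealer at (322,165) with its knob at (318,216), the spatula handle at (259,240), the bowl at (148,259) and the mill at (383,214). Next I'll measure.

```bash
cat > h.py <<'E'
import numpy as np, cv2
def load(n): return dict(np.load(n))
def ray(d,u,v):
    T=np.asarray(d["camera_from_world"]);R=T[:3,:3];c=-R.T@T[:3,3]
    k=R.T@np.array([(u-d["cx"])/d["fx"],(v-d["cy"])/d["fy"],1.]); return c,k
def onz(d,u,v,z):
    c,k=ray(d,u,v); return c+k*(z-c[2])/k[2]
def atdepth(d,u,v):
    c,k=ray(d,u,v); return c+k*d["depth"][int(round(v)),int(round(u))]
def proj(d,p):
    T=np.asarray(d["camera_from_world"]);q=T[:3,:3]@p+T[:3,3]
    return q[0]/q[2]*d["fx"]+d["cx"],q[1]/q[2]*d["fy"]+d["cy"]
E
python3 - <<'E'
from h import *
t=load("top0.npz");s=load("scene0.npz")
im=t["pixels"][:,:,::-1]
a=cv2.resize(im[110:280,100:260],None,fx=4.5,fy=3.5*4.5/4.5,interpolation=cv2.INTER_CUBIC)
cv2.imwrite("pics/t_rcd.png",cv2.resize(im[140:220,145:235],None,fx=8,fy=7,interpolation=cv2.INTER_CUBIC))
cv2.imwrite("pics/t_seal.png",cv2.resize(im[110:230,270:400],None,fx=5,fy=5,interpolation=cv2.INTER_CUBIC))
cv2.imwrite("pics/s_all.png",cv2.resize(s["pixels"][110:260,150:370,::-1],None,fx=3.6,fy=3.6,interpolation=cv2.INTER_CUBIC))
for n,(u,v) in dict(rcd=(200,190),bl=(159,155),br=(215,160),fl=(160,202),fr=(212,207),sfl=(284,204),sfr=(354,209),sbl=(291,125),sbr=(361,128),knob=(318,216),bowl=(148,259),ram=(258,164),mill=(383,214),beaker=(130,210)).items():
    print(n,atdepth(t,u,v).round(3))
E
```

```text
rcd [0.558 0.192 0.076]
bl [ 0.689  0.354 -0.   ]
br [0.672 0.15  0.007]
fl [0.519 0.346 0.   ]
fr [ 0.503  0.159 -0.001]
sfl [ 0.513 -0.093  0.089]
sfr [ 0.501 -0.348  0.002]
sbl [ 0.774 -0.113  0.122]
sbr [ 0.795 -0.377 -0.006]
knob [ 0.474 -0.209  0.079]
bowl [0.315 0.384 0.001]
ram [ 0.658 -0.005  0.007]
mill [ 0.482 -0.418  0.112]
beaker [0.489 0.453 0.003]
```

View pics/t_rcd.png

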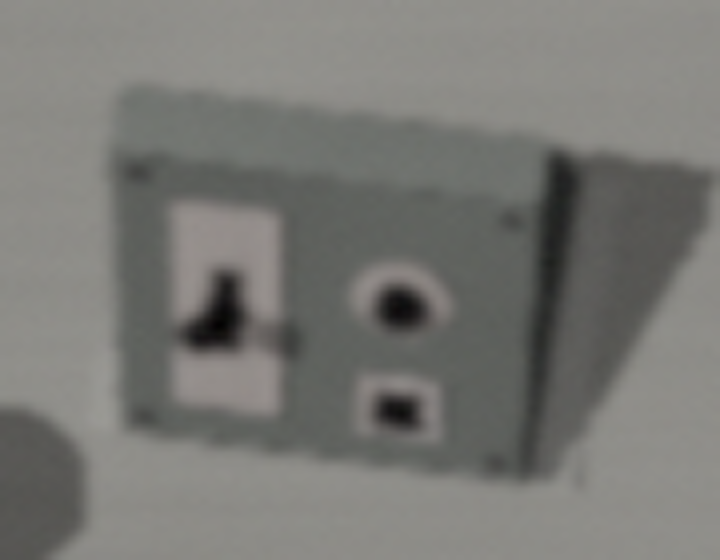

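View pics/t_seal.png

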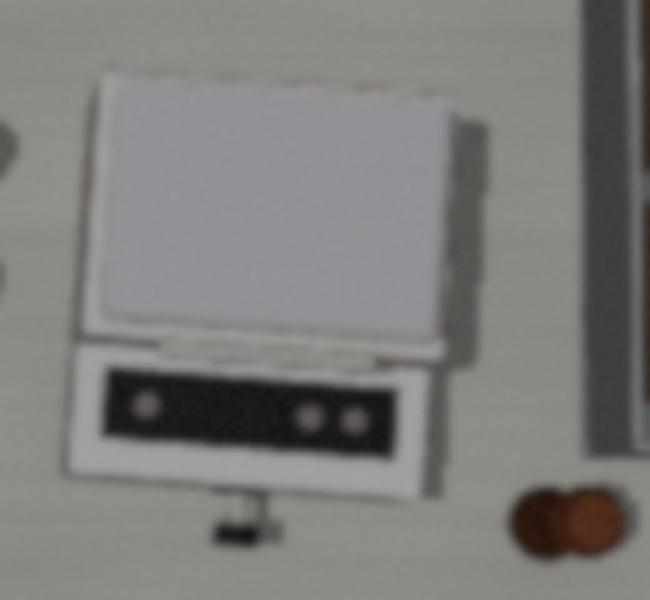

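View pics/s_all.png

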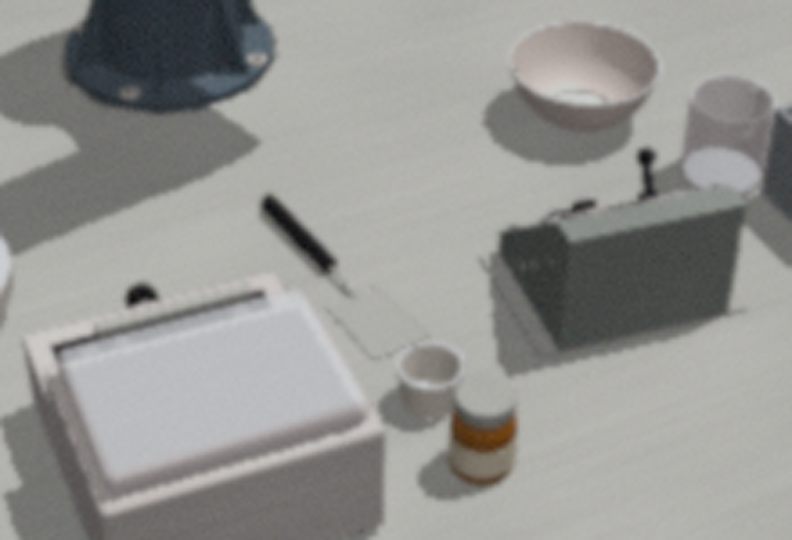

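```bash
python3 - <<'E'
from h import *
t=load("top0.npz")
C=lambda x,y:(145+x/8-.5+.06,140+y/7-.5+.07)
S=lambda x,y:(270+x/5-.4,110+y/5-.4)
fl=onz(t,*C(125,428),.03);fr=onz(t,*C(530,478),.03);bl=onz(t,*C(122,92),.139);br=onz(t,*C(552,138),.139)
ml=onz(t,*C(118,158),.139);mr=onz(t,*C(548,208),.139)
for n,p in zip("fl fr bl br ml mr".split(),[fl,fr,bl,br,ml,mr]): print(n,p.round(4))
for a,b in ((fl,fr),(bl,br),(ml,mr)):
    d=a-b; print("yaw",np.degrees(np.arctan2(-d[0],d[1])),np.linalg.norm(d))
sl=onz(t,*S(65,473),.085);sr=onz(t,*S(422,497),.085);cl=onz(t,*S(82,335),.15);cr=onz(t,*S(445,357),.15);bl=onz(t,*S(103,72),.15);br=onz(t,*S(455,97),.15)
for a,b in ((sl,sr),(cl,cr),(bl,br)):
    d=a-b; print("yaw",np.degrees(np.arctan2(-d[0],d[1])),np.linalg.norm(d),a.round(4),b.round(4))
print("knob", onz(t,*S(237,535),.076),onz(t,*S(237,545),.06))
print("button",onz(t,*C(400,307),.1), "key",onz(t,*C(397,412),.06))
E
```

```text
fl [0.5221 0.3385 0.03  ]
fr [0.4989 0.1595 0.03  ]
bl [0.6751 0.3178 0.139 ]
br [0.655  0.1409 0.139 ]
ml [0.644  0.3187 0.139 ]
mr [0.6221 0.142  0.139 ]
yaw -7.407699954902415 0.18050251278657303
yaw -6.486489123628582 0.17805303971333464
yaw -7.0589056005782025 0.17806611284872886
yaw -3.253913004120999 0.24049251575484804 [ 0.5123 -0.089   0.085 ] [ 0.4987 -0.3291  0.085 ]
yaw -2.9402031518915295 0.23393557785342564 [ 0.5992 -0.0954  0.15  ] [ 0.5872 -0.3291  0.15  ]
yaw -3.666718839372505 0.22862221519713413 [ 0.7712 -0.108   0.15  ] [ 0.7565 -0.3362  0.15  ]
knob [ 0.47183895 -0.20626117  0.076     ] [ 0.46512712 -0.20858365  0.06      ]
button [0.57844034 0.20765515 0.1       ] key [0.52995774 0.2140595  0.06      ]
```

```bash
cat >> h.py <<'E'
from scipy.spatial.transform import Rotation as Rn
def down(yaw):
    c,s=np.cos(yaw),np.sin(yaw)
    return Rn.from_matrix(np.array([[c,s,0],[s,-c,0],[0,0,-1]]))
def tilt(yaw,a):  # tool z tilted by a from straight down towards +x of the machine; tool x up-slope
    B=Rn.from_euler('z',yaw).as_matrix()
    z=np.array([np.sin(a),0,-np.cos(a)]);x=np.array([np.cos(a),0,np.sin(a)]);y=np.cross(z,x)
    return Rn.from_matrix(B@np.stack([x,y,z],1))
def wray(d,pos,q,u,v):
    M=np.asarray(d["mount"]);R=Rn.from_quat(q).as_matrix()
    dx,dy=u-d["cx"],v-d["cy"];rr=np.hypot(dx,dy);th=rr/d["fx"]
    k=np.array([np.sin(th)*dx/max(rr,1e-9),np.sin(th)*dy/max(rr,1e-9),np.cos(th)])
    return pos+R@M[:3,3], R@(M[:3,:3]@k)
def won(d,pos,q,u,v,n,p0):
    c,k=wray(d,pos,q,u,v); n=np.asarray(n,float); return c+k*(n@(np.asarray(p0)-c))/(n@k)
def snap(r,optics,name):
    p=np.array(r.current_tool_pos());q=np.array(r.current_ee_rot())
    d=optics.get_image("wrist");cv2.imwrite(f"pics/{name}.png",d["pixels"][:,:,::-1])
    np.savez(name+".npz",p=p,q=q,**d)
SY=np.radians(-3.3);BY=np.radians(-7.1)
E
python3 - <<'E'
from h import *
from cell import r,optics
q=down(SY).as_quat()
print(r.inverse_kinematics([0.465,-0.2075,0.2],q), r.inverse_kinematics([0.43,-0.2075,0.06],q))
nrm=-tilt(BY,np.radians(40)).as_matrix()[:,2]; 
print(nrm, r.inverse_kinematics(np.array([.578,.208,.1])+.15*nrm,tilt(BY,np.radians(40)).as_quat()))
r.move_to([0.465,-0.2075,0.2],q)
print(r.current_t(),r.current_tool_pos()); snap(r,optics,"w1")
E
```

```text
[-5.11167561e-01  3.02091097e-01  1.77922606e+00 -4.44089210e-16
  1.06027550e+00  1.11722463e+00] [-5.47144519e-01  4.70199944e-01  1.96169386e+00 -4.44089210e-16
  7.09698851e-01  1.08124767e+00]
[-0.63785867  0.0794495   0.76604444] None
1.6667 [ 0.46483827 -0.20815978  0.20005341]
```

View pics/w1.png

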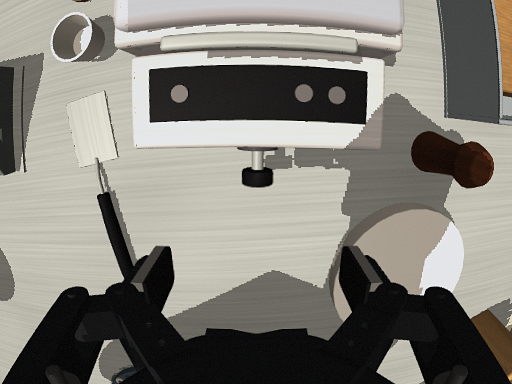

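```bash
python3 - <<'E'
from h import *
from cell import r,optics
d=load("w1.npz");p,q=d["p"],d["q"]
z=[0,0,1]
for uv,h in (((257.5,169),.076),((257.5,187),.076),((257.5,178),.07),((242,178),.06),((273,178),.06),((258,157),.066),((134,147),.085),((382,148),.085)):
    print(uv,h,won(d,p,q,*uv,z,[0,0,h]).round(4))
Q=lambda R:R.as_quat()
nrm=-tilt(BY,np.radians(40)).as_matrix()[:,2]; b=np.array([.578,.208,.1])
for a in (40,):
  for f in (0,np.pi,np.pi/2,-np.pi/2):
   for off in (.022,.05,.08,.1,.15):
    R=tilt(BY,np.radians(a))*Rn.from_euler('z',f)
    k=r.inverse_kinematics(b+off*nrm,Q(R)); print(a,round(f,2),off,None if k is None else np.round(k,2))
E
```

```text
(257.5, 169) 0.076 [ 0.4846 -0.2109  0.076 ]
(257.5, 187) 0.076 [ 0.467  -0.2099  0.076 ]
(257.5, 178) 0.07 [ 0.4745 -0.2103  0.07  ]
(242, 178) 0.06 [ 0.4732 -0.1946  0.06  ]
(273, 178) 0.06 [ 0.4713 -0.2259  0.06  ]
(258, 157) 0.066 [ 0.4945 -0.212   0.066 ]
(134, 147) 0.085 [ 0.5163 -0.0947  0.085 ]
(382, 148) 0.085 [ 0.5016 -0.3316  0.085 ]
40 0 0.022 [ 0.43  0.45  2.03 -1.45  0.35 -2.83]
40 0 0.05 None
40 0 0.08 None
40 0 0.1 None
40 0 0.15 None
40 3.14 0.022 [ 0.43  0.45  2.03 -1.45  0.35  0.32]
40 3.14 0.05 [ 0.46  0.39  2.05 -1.34  0.37  0.22]
40 3.14 0.08 [ 0.48  0.32  2.07 -1.23  0.4   0.12]
40 3.14 0.1 [ 0.5   0.28  2.09 -1.16  0.42  0.05]
40 3.14 0.15 [ 0.55  0.17  2.11 -1.    0.5  -0.09]
40 1.57 0.022 [ 0.43  0.45  2.03 -1.45  0.35 -1.26]
40 1.57 0.05 [ 0.46  0.39  2.05 -1.34  0.37 -1.35]
40 1.57 0.08 [ 0.48  0.32  2.07 -1.23  0.4  -1.45]
40 1.57 0.1 [ 0.5   0.28  2.09 -1.16  0.42 -1.52]
40 1.57 0.15 [ 0.55  0.17  2.11 -1.    0.5  -1.66]
40 -1.57 0.022 [ 0.43  0.45  2.03 -1.45  0.35  1.89]
40 -1.57 0.05 [ 0.46  0.39  2.05 -1.34  0.37  1.79]
40 -1.57 0.08 [ 0.48  0.32  2.07 -1.23  0.4   1.69]
40 -1.57 0.1 [ 0.5   0.28  2.09 -1.16  0.42  1.62]
40 -1.57 0.15 [ 0.55  0.17  2.11 -1.    0.5   1.48]
```

```bash
python3 - <<'E'
from h import *
from cell import r,optics
g=np.array([.4745,-.2103,.0585])
xs=np.array([np.cos(SY),np.sin(SY),0])
r.move_linear(g,vel=.15)
print(r.current_t(),np.round(r.current_tool_pos(),4),np.round(r.current_contact_force(),2))
r.set_gripper(0.0,squeeze=35)
print(r.current_t(),r.current_opening(),np.round(r.current_contact_force(),2))
snap(r,optics,"w2")
E
```

```text
2.8083 [ 0.4749 -0.2106  0.0593] [ 0.16 -0.38 -0.05]
3.4167 0.2705252537898963 [1.26 5.21 4.19]
```

View pics/w2.png

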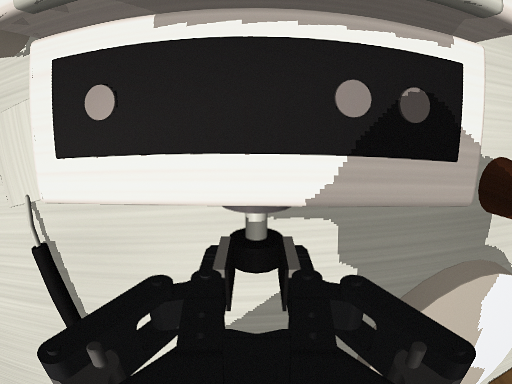

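The wrist view shows the disc at about (257,250), seated between the pads with the stem behind it at (257,225). I'll pull now.

```bash
python3 - <<'E'
from h import *
from cell import r,optics
xs=np.array([np.cos(SY),np.sin(SY),0])
p=np.array(r.current_tool_pos())
for s in (.01,.02,.028,.031,.033):
    r.move_linear(p-s*xs,vel=.06)
    f=np.array(r.current_contact_force());print(s,round(r.current_t(),2),np.round(np.array(r.current_tool_pos())-p,4),f.round(1),r.current_opening())
snap(r,optics,"w3")
E
```

```text
0.01 3.78 [-0.0087  0.0004  0.0021] [-3.2  6.9 26.1] 0.21664943717062649
0.02 4.1 [-0.0177  0.0009  0.0022] [ 3.7  8.9 23.5] 0.21618828976225576
0.028 4.38 [-0.0271  0.0016  0.002 ] [-4.5  8.8 29.8] 0.21118850151723362
0.031 4.63 [-0.0303  0.0018  0.0019] [-6.8  7.8 30.6] 0.21461714657744982
0.033 4.88 [-0.0312  0.0018  0.002 ] [ 1.1  8.8 24.6] 0.2129343743600599
```

View pics/w3.png

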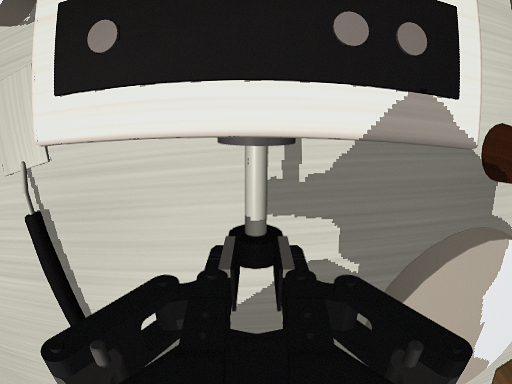

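```bash
python3 - <<'E'
from h import *
from cell import r,optics
xs=np.array([np.cos(SY),np.sin(SY),0])
p=np.array(r.current_tool_pos())
for s in (.002,.004):
    r.move_linear(p-s*xs,vel=.06)
    f=np.array(r.current_contact_force());print(s,round(r.current_t(),2),np.round(np.array(r.current_tool_pos()),4),f.round(1),r.current_opening())
r.set_gripper(0.7)
r.sleep(.1)
print(r.current_t(),np.round(r.current_tool_pos(),4),np.round(r.current_contact_force(),1))
p=np.array(r.current_tool_pos())
r.move_linear([p[0],p[1],.2],vel=.25)
snap(r,optics,"w4")
E
```

```text
0.002 5.18 [ 0.4436 -0.2081  0.0641] [-3.9 14.1 45.9] 0.09064625152643366
0.004 5.43 [ 0.4431 -0.2095  0.0649] [-1.5  7.5 47. ] -0.0030966073338797428
6.1333 [ 0.4393 -0.2077  0.0606] [ 1.  -0.5 -0.2]
```

View pics/w4.png

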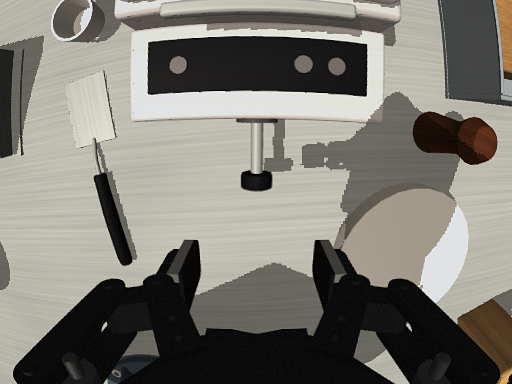

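```bash
python3 - <<'E'
from h import *
for n in ("w1","w4","w2"):
    d=load(n+".npz");p,q=d["p"],d["q"];M=d["mount"];R=Rn.from_quat(q).as_matrix()
    def pt(u,v):
        c,k=wray(d,p,q,u,v); zc=(R@M[:3,2]); return c+k*d["depth"][v,u]/(k@zc)
    uvs={"w1":[(257,y) for y in (150,162,170,173,176,179,183,186)],"w4":[(257,y) for y in (119,130,150,174,177,180,183,187)],"w2":[(257,240),(257,260),(222,240),(292,240),(222,250),(235,270),(245,245),(270,245)]}[n]
    for u,v in uvs: print(n,u,v,pt(u,v).round(4))
E
```

```text
w1 257 150 [ 0.5033 -0.2115  0.0802]
w1 257 162 [ 0.4897 -0.2107  0.0662]
w1 257 170 [ 0.4819 -0.2103  0.0669]
w1 257 173 [ 0.481  -0.2102  0.0768]
w1 257 176 [ 0.4776 -0.21    0.0747]
w1 257 179 [ 0.475  -0.2099  0.0763]
w1 257 183 [ 0.4708 -0.2096  0.0753]
w1 257 186 [ 0.468  -0.2094  0.0757]
w4 257 119 [ 0.5058 -0.2123  0.0805]
w4 257 130 [ 0.4947 -0.2117  0.0652]
w4 257 150 [ 0.4756 -0.2106  0.0671]
w4 257 174 [ 0.4523 -0.2092  0.0688]
w4 257 177 [ 0.4508 -0.2091  0.0755]
w4 257 180 [ 0.4482 -0.2089  0.0767]
w4 257 183 [ 0.4452 -0.2088  0.0764]
w4 257 187 [ 0.4408 -0.2085  0.0748]
w2 257 240 [ 0.4823 -0.2108  0.0672]
w2 257 260 [ 0.475  -0.2103  0.076 ]
w2 222 240 [ 0.4886 -0.1939  0.0787]
w2 292 240 [ 0.4862 -0.2283  0.0779]
w2 222 250 [ 0.488  -0.1949  0.0886]
w2 235 270 [ 0.4247 -0.1896 -0.0005]
w2 245 245 [ 0.4821 -0.2045  0.0721]
w2 270 245 [ 0.4813 -0.2175  0.0719]
```

```bash
python3 - <<'E'
from h import *
for n in ("w1","w4"):
    d=load(n+".npz");p,q=d["p"],d["q"]
    g=d["pixels"].mean(2)
    for u in (252,257,262):
        col=g[160:200,u]; 
        dk=np.where(col<70)[0]; a=160+dk.min();b=160+dk.max()
        # subpixel bottom
        i=b; f=(80-g[i,u])/(g[i+1,u]-g[i,u]); vb=i+f
        print(n,u,a,b,round(vb,2),won(d,p,q,u,vb,[0,0,1],[0,0,.0755]).round(4), won(d,p,q,u,a,[0,0,1],[0,0,.0755]).round(4))
E
```

```text
w1 252 169 186 186.58 [ 0.4676 -0.2046  0.0755] [ 0.4848 -0.2057  0.0755]
w1 257 170 186 186.7 [ 0.4672 -0.2094  0.0755] [ 0.4836 -0.2104  0.0755]
w1 262 170 186 186.6 [ 0.467  -0.2142  0.0755] [ 0.4833 -0.2151  0.0755]
w4 252 174 190 190.15 [ 0.4382 -0.2036  0.0755] [ 0.454  -0.2045  0.0755]
w4 257 174 190 190.34 [ 0.4377 -0.2083  0.0755] [ 0.4538 -0.2093  0.0755]
w4 262 171 190 190.27 [ 0.4375 -0.2132  0.0755] [ 0.4564 -0.2142  0.0755]
```

```bash
python3 - <<'E'
from h import *
for n in ("w1","w2","w3","w4"):
    d=load(n+".npz");M=d["mount"]
    V,U=np.mgrid[0:384,0:512]
    dx,dy=U-d["cx"],V-d["cy"];rr=np.hypot(dx,dy)+1e-9;th=rr/d["fx"]
    k=np.stack([np.sin(th)*dx/rr,np.sin(th)*dy/rr,np.cos(th)],-1)
    P=k*(d["depth"]/np.cos(th))[...,None]
    T=P@M[:3,:3].T+M[:3,3]
    ok=(d["depth"]>0)&(T[...,2]<.035)&(abs(T[...,0])<.03)&(abs(T[...,1])<.07)
    for sgn in (1,-1):
        m=ok&(T[...,1]*sgn>0)
        if n in("w2","w3"): m&=abs(T[...,1])>.0
        X=T[m]; i=np.argsort(-X[:,2])[:1]
        print(n,sgn,X[i].round(4),[ (round(z0,3),X[(abs(X[:,2]-z0)<.003)][:,1].min().round(4),X[(abs(X[:,2]-z0)<.003)][:,1].max().round(4)) for z0 in (-.04,-.03,-.02,-.01,0,.01,.02) if (abs(X[:,2]-z0)<.003).any()])
E
```

```text
w1 1 [[-0.0067  0.0428 -0.0226]] [(-0.04, np.float64(0.0421), np.float64(0.0562)), (-0.03, np.float64(0.0423), np.float64(0.0549)), (-0.02, np.float64(0.0428), np.float64(0.0431))]
w1 -1 [[ 0.     -0.0431 -0.0225]] [(-0.04, np.float64(-0.0565), np.float64(-0.0421)), (-0.03, np.float64(-0.0564), np.float64(-0.0421)), (-0.02, np.float64(-0.0431), np.float64(-0.0426))]
w2 1 [[0.0064 0.0089 0.01  ]] [(-0.04, np.float64(0.0113), np.float64(0.0255)), (-0.03, np.float64(0.0114), np.float64(0.0251)), (-0.02, np.float64(0.0005), np.float64(0.0251)), (-0.01, np.float64(0.0005), np.float64(0.0165)), (0, np.float64(0.0059), np.float64(0.0141)), (0.01, np.float64(0.007), np.float64(0.0117))]
w2 -1 [[ 0.0064 -0.0072  0.0115]] [(-0.04, np.float64(-0.0252), np.float64(-0.0113)), (-0.03, np.float64(-0.0253), np.float64(-0.0114)), (-0.02, np.float64(-0.0246), np.float64(-0.0)), (-0.01, np.float64(-0.0171), np.float64(-0.0)), (0, np.float64(-0.0147), np.float64(-0.0061)), (0.01, np.float64(-0.0123), np.float64(-0.0064))]
w3 1 [[0.0079 0.0078 0.0127]] [(-0.04, np.float64(0.009), np.float64(0.0228)), (-0
[... 236 characters left out ...]
w3 -1 [[ 0.0074 -0.0084  0.0139]] [(-0.04, np.float64(-0.0227), np.float64(-0.0091)), (-0.03, np.float64(-0.0227), np.float64(-0.0091)), (-0.02, np.float64(-0.0228), np.float64(-0.0089)), (-0.01, np.float64(-0.0091), np.float64(-0.0)), (0, np.float64(-0.0156), np.float64(-0.0037)), (0.01, np.float64(-0.0128), np.float64(-0.007))]
w4 1 [[ 0.0043  0.0299 -0.0143]] [(-0.04, np.float64(0.0294), np.float64(0.0439)), (-0.03, np.float64(0.0296), np.float64(0.0437)), (-0.02, np.float64(0.0295), np.float64(0.0416))]
w4 -1 [[-0.0053 -0.0302 -0.0143]] [(-0.04, np.float64(-0.0437), np.float64(-0.0294)), (-0.03, np.float64(-0.0436), np.float64(-0.0294)), (-0.02, np.float64(-0.0419), np.float64(-0.0294))]
```

The depth in the wrist view (and the way the pads rode up off the disc) shows the fingertips about 10 mm behind the reported TCP when shut, 14 mm at 0.7 and 23 mm fully open, not 22 mm ahead of it. I'll use the measured values. The knob measures 29.5 mm out. I'll check the stop by hooking behind the disc, with the jaws straddling the stem.

```bash
python3 - <<'E'
from h import *
from cell import r,optics
xs=np.array([np.cos(SY),np.sin(SY),0])
q=down(SY).as_quat()
base=np.array([.4385,-.2084,0])  # disc face
P=lambda back,z: base+back*xs+[0,0,z]
r.set_gripper(.26)
r.move_linear(P(.031,.12),rot=q,vel=.25)
r.move_linear(P(.031,.042),vel=.15)
f0=np.array(r.current_contact_force());print(r.current_t(),np.round(r.current_tool_pos(),4),f0.round(1))
for s in np.arange(.027,.019,-.001):
    r.move_linear(P(s,.042),vel=.03)
    f=np.array(r.current_contact_force())-f0;print(round(s,3),round(r.current_t(),2),np.round(r.current_tool_pos(),4),f.round(1))
    if f@xs>9: break
snap(r,optics,"w5")
r.move_linear(P(.031,.042),vel=.06)
r.move_linear(P(.031,.2),vel=.3)
snap(r,optics,"w6");print(r.current_t())
E
```

```text
8.5 [ 0.47   -0.2106  0.0432] [-1.1  0.5  0.7]
0.027 8.78 [ 0.4655 -0.2101  0.0427] [ 0.9 -0.4 -0.7]
0.026 9.03 [ 0.4645 -0.2099  0.0421] [ 1.2 -0.9 -0.8]
0.025 9.28 [ 0.4634 -0.2098  0.042 ] [ 1.5 -0.8 -0.2]
0.024 9.53 [ 0.4624 -0.2098  0.042 ] [ 0.9 -1.1 -0.6]
0.023 9.78 [ 0.4618 -0.2098  0.0421] [ 3.8 -1.2 -1.5]
0.022 10.03 [ 0.4617 -0.21    0.0422] [ 8.9 -0.3 -4.9]
0.021 10.28 [ 0.4616 -0.21    0.0423] [14.9  0.5 -8.5]
11.375
```

View pics/w5.png

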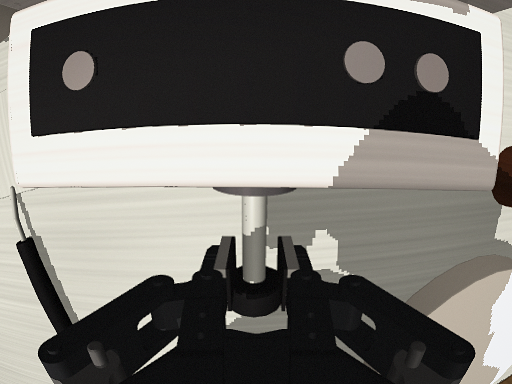

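View pics/w6.png

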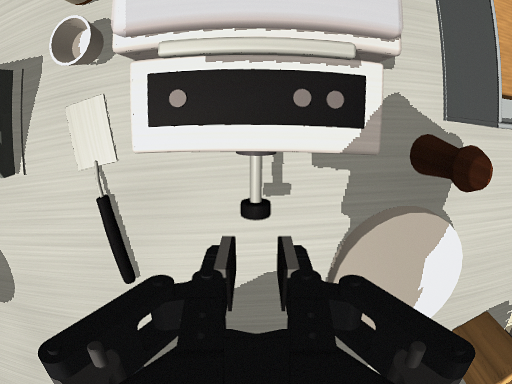

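The knob hit a hard stop: the force rose to 15 N while the tool stayed at x = 0.4616, so it is fully out. The view afterwards shows it extended, with the disc at (256,209). On to the breaker box.

```bash
python3 - <<'E'
from h import *
from cell import r,optics
R=tilt(BY,np.radians(40))*Rn.from_euler('z',np.pi)
nrm=-R.as_matrix()[:,2]
b=np.array([.578,.220,.1])
k=r.inverse_kinematics(b+.15*nrm,R.as_quat()); print(np.round(k,2),np.round(r.current_q(),2))
r.set_gripper(0.0)
r.move_to(b+.15*nrm,R.as_quat())
print(r.current_t(),np.round(r.current_tool_pos(),4),np.round(r.current_contact_force(),2))
snap(r,optics,"w7")
d=optics.get_image("top"); np.savez("top1.npz",**d); cv2.imwrite("pics/top1.png",d["pixels"][:,:,::-1])
E
```

```text
[ 0.57  0.18  2.09 -0.99  0.52 -0.07] [-0.51  0.31  1.77 -0.    1.06  1.12]
13.35 [0.4828 0.2313 0.215 ] [-0.04 -0.26  0.45]
```

View pics/w7.png

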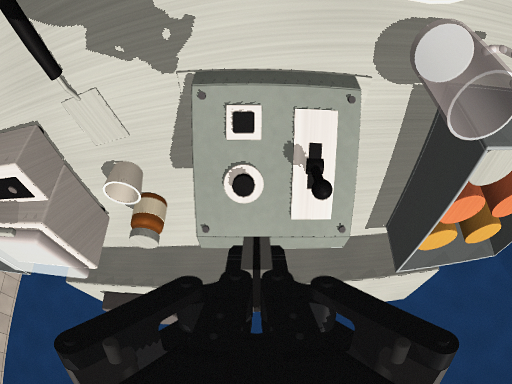

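The wrist view, which is upside down relative to the box, shows the test button at (242,185), the key at (243,122), the lever ball at (321,188) and the lever base at (316,152).

```bash
cat >> h.py <<'E'
def wcloud(d):
    M=d["mount"];R=Rn.from_quat(d["q"]).as_matrix()
    V,U=np.mgrid[0:384,0:512]
    dx,dy=U-d["cx"],V-d["cy"];rr=np.hypot(dx,dy)+1e-9;th=rr/d["fx"]
    k=np.stack([np.sin(th)*dx/rr,np.sin(th)*dy/rr,np.cos(th)],-1)
    P=k*(d["depth"]/np.cos(th))[...,None]
    return (P@M[:3,:3].T+M[:3,3])@R.T+d["p"]
E
python3 - <<'E'
from h import *
d=load("w7.npz");W=wcloud(d);p,q=d["p"],d["q"]
g=d["pixels"].mean(2)
reg=[(205,115,220,210),(265,100,285,220),(345,115,352,210),(210,215,340,228)]
X=np.concatenate([W[b:e,a:c].reshape(-1,3) for a,b,c,e in reg])
for _ in range(3):
    c=X.mean(0);n=np.linalg.svd(X-c)[2][2];n*=np.sign(n[2]);res=(X-c)@n;X=X[abs(res)<2.5*res.std()+1e-4]
print("plane",c.round(4),n.round(4),"slope",np.degrees(np.arccos(n[2])),"yaw",np.degrees(np.arctan2(-n[1],-n[0])),res.std())
def comp(box,thr=60):
    a,b,c_,e=box; m=(g[b:e,a:c_]<thr).astype(np.uint8)
    k,l,s,ce=cv2.connectedComponentsWithStats(m); i=1+np.argmax(s[1:,4]); return s[i]+[a,b,0,0,0],ce[i]+[a,b],(l==i)
for nm,box,h in (("button",(222,160,266,210),.014),("key",(226,106,262,138),.008)):
    s,ce,m=comp(box); print(nm,s,ce.round(1),won(d,p,q,*ce,n,c+n*h).round(4), won(d,p,q,*ce,n,c+n*h/2).round(4),"depth pt",W[int(ce[1]),int(ce[0])].round(4),((W[int(ce[1]),int(ce[0])]-c)@n).round(4))
for u,v in ((203,95),(351,99),(341,229),(203,228),(195,83),(360,87)):
    print((u,v),won(d,p,q,u,v,n,c).round(4))
for v in (180,184,188,192,196): print([ (W[v,u].round(3).tolist(),round(float((W[v,u]-c)@n),4)) for u in (316,321,326)])
E
python3 - <<'E'
import cv2;im=cv2.imread('pics/w7.png')
cv2.imwrite('pics/w7z.png',cv2.resize(im[60:250,180:375],None,fx=3.1,fy=3.1,interpolation=cv2.INTER_CUBIC))
E
```

```text
plane [0.5839 0.2308 0.0943] [-0.639   0.0909  0.7638] slope 40.198299900052035 yaw -8.09599288405893 0.0007217555075652427
button [232 174  22  23 393] [242.9 184.6] [0.5748 0.2059 0.108 ] [0.5805 0.2048 0.1038] depth pt [0.5734 0.2051 0.1082] 0.015
key [233 112  21  21 436] [243. 122.] [0.5306 0.2119 0.0625] [0.5333 0.2113 0.0595] depth pt [0.5301 0.2119 0.0615] 0.0076
(203, 95) [0.5084 0.1728 0.0381]
(351, 99) [0.5302 0.3263 0.0381]
(341, 229) [0.6413 0.3102 0.1329]
(203, 228) [0.6184 0.1532 0.1324]
(195, 83) [0.4975 0.1659 0.0297]
(360, 87) [0.5211 0.3376 0.0291]
[([0.565, 0.279, 0.116], 0.033), ([0.555, 0.283, 0.123], 0.0452), ([0.557, 0.288, 0.122], 0.0437)]
[([0.558, 0.278, 0.125], 0.0442), ([0.555, 0.282, 0.128], 0.0491), ([0.555, 0.287, 0.128], 0.0494)]
[([0.558, 0.277, 0.13], 0.048), ([0.555, 0.282, 0.132], 0.0517), ([0.558, 0.286, 0.131], 0.0499)]
[([0.56, 0.277, 0.133], 0.0496), ([0.558, 0.281, 0.135], 0.0525), ([0.558, 0.286, 0.135], 0.0524)]
[([0.564, 0.277, 0.135], 0.0479), ([0.562, 0.281, 0.137], 0.0514), ([0.563, 0.286, 0.137], 0.0509)]
```

View pics/w7z.png

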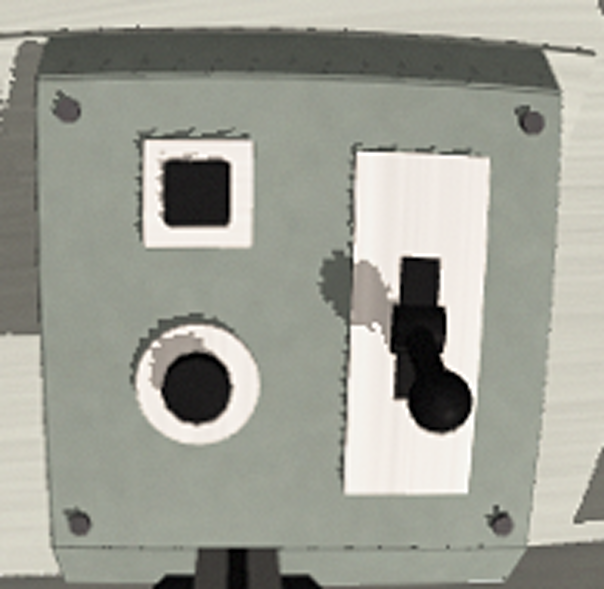

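```bash
sed -i 's/BY=np.radians(-7.1)/BY=np.radians(-8.0)/' h.py; cat >> h.py <<'E'
RB=tilt(BY,np.radians(40))*Rn.from_euler('z',np.pi)
N=-RB.as_matrix()[:,2]; BX=np.array([np.cos(BY),np.sin(BY),0]); BYV=np.array([-np.sin(BY),np.cos(BY),0])
BTN=np.array([.5747,.2062,.1080])
E
python3 - <<'E'
from h import *
from cell import r,optics
d=load("w7.npz");c=np.array([.5839,.2308,.0943])
print("ball",won(d,d["p"],d["q"],321.5,188.5,N,c+.0425*N))
P=lambda tip: BTN+(tip-.010)*N
r.move_to(P(.05),RB.as_quat()); r.move_linear(P(.012),vel=.1); r.sleep(.1)
f0=np.array(r.current_contact_force());print(r.current_t(),np.round(r.current_tool_pos()-P(.012),4),f0.round(2))
for s in np.arange(.010,-.002,-.001):
    r.move_linear(P(s),vel=.03)
    f=np.array(r.current_contact_force())-f0
    print(round(s,4),round(r.current_t(),2),"tip",round(float((np.array(r.current_tool_pos())-BTN)@N+.010),4),round(float(f@N),2))
    if f@N>1.8: break
snap(r,optics,"w8")
E
```

```text
ball [0.56383928 0.28306845 0.12700677]
14.5833 [-0.0002  0.0004  0.0011] [ 0.34  0.22 -1.03]
0.01 14.83 tip 0.0102 1.6
0.009 15.08 tip 0.009 -0.37
0.008 15.33 tip 0.0079 1.25
0.007 15.58 tip 0.0069 1.53
0.006 15.83 tip 0.0059 0.29
0.005 16.08 tip 0.005 0.17
0.004 16.33 tip 0.0039 1.49
0.003 16.58 tip 0.0029 1.24
0.002 16.83 tip 0.0019 1.47
0.001 17.08 tip 0.0009 1.75
0.0 17.33 tip 0.0 2.23
```

View pics/w8.png

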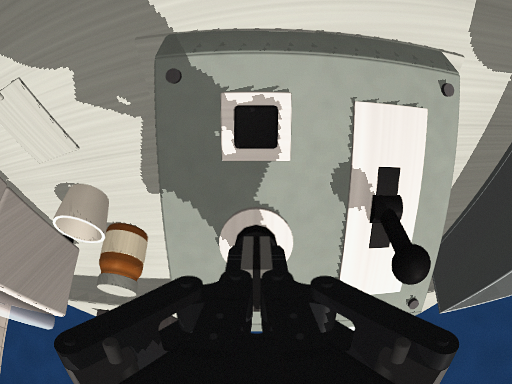

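The fingertips are right at the button, at about (257,238), and the lever is still up with its ball at (410,265). I'll press on in small steps and watch the ball's pixels.

```bash
python3 - <<'E'
from h import *
from cell import r,optics
P=lambda tip: BTN+(tip-.010)*N
def force():
    a=[]
    for _ in range(4): r.sleep(.02); a.append(np.array(r.current_contact_force())@N)
    return np.mean(a)
f0=np.array([.34,.22,-1.03])@N+.9
def up():
    d=optics.get_image("wrist"); return d["pixels"][255:275,400:420].mean()
i0=up(); print("ball px",i0)
for s in np.arange(-.0008,-.0075,-.0008):
    r.move_linear(P(s),vel=.03); f=force()-f0; b=up()
    print(round(s,4),round(r.current_t(),2),"tip",round(float((np.array(r.current_tool_pos())-BTN)@N+.010),4),round(f,2),round(b,1))
    if b>i0+40 or f>9: break
snap(r,optics,"w9")
r.move_linear(P(.03),vel=.1)
E
```

```text
ball px 15.993333333333334
-0.0008 17.8 tip -0.0008 4.53 15.1
-0.0016 18.17 tip -0.0016 3.76 14.2
-0.0024 18.53 tip -0.0024 4.55 197.9
```

View pics/w9.png

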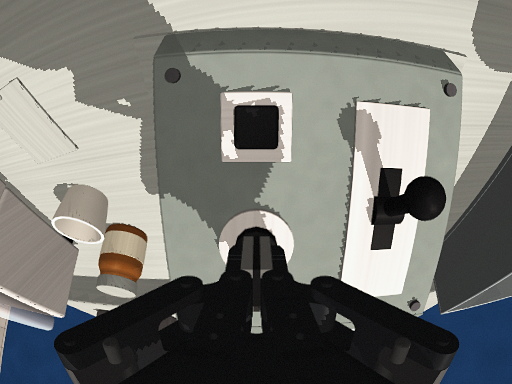

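The lever tripped at about 4.5 N of button force; in the picture the ball has swung to (425,198). I'll back off and find the dropped ball.

```bash
cat >> h.py <<'E'
HINGE=np.array([.5795,.2809,.0849])
def ballp(th): return HINGE+.045*(-np.sin(th)*BX+np.cos(th)*np.array([0,0,1.]))
E
python3 - <<'E'
from h import *
from cell import r,optics
Q=RB.as_quat()
b=ballp(np.radians(65)); print("pred",b)
r.set_gripper(.55,squeeze=30)
r.move_to(b+.06*N,Q); print(r.current_t(),np.round(r.current_tool_pos(),4)); snap(r,optics,"w10")
for th in (65,40,15,12): 
    k=r.inverse_kinematics(ballp(np.radians(th))-.024*N,Q); print(th,None if k is None else np.round(k,2))
E
```

```text
pred [0.53911306 0.28657601 0.10391782]
20.075 [0.5006 0.2927 0.1501]
65 [ 0.59  0.56  1.94 -1.41  0.45  0.42]
40 [ 0.57  0.54  1.92 -1.32  0.45  0.31]
15 [ 0.55  0.54  1.88 -1.26  0.44  0.22]
12 [ 0.55  0.54  1.88 -1.26  0.44  0.22]
```

View pics/w10.png

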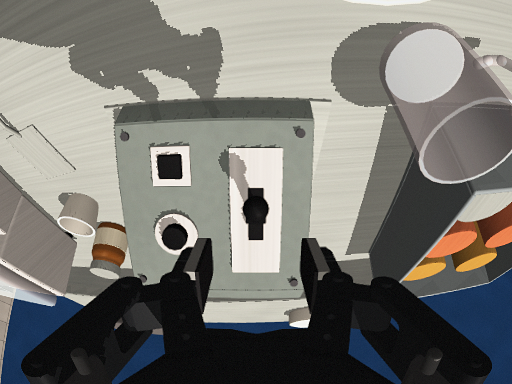

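```bash
python3 - <<'E'
from h import *
d=load("w10.npz");W=wcloud(d)
c=np.array([.5839,.2308,.0943]);pred=ballp(np.radians(65))
X=W[194:226,240:274].reshape(-1,3);h=(X-c)@N
X=X[(h>.032)&(h<.07)]
# sphere fit r=10mm
from scipy.optimize import least_squares
s=least_squares(lambda p:np.linalg.norm(X-p,axis=1)-.010,pred,loss='soft_l1',f_scale=.001)
print(len(X),s.x.round(4),s.cost,"hint",(s.x-c)@N)
v=s.x-HINGE; print("len",np.linalg.norm(v),"angle",np.degrees(np.arctan2(-v@BX,v[2])),"dy",v@BYV, won(d,d["p"],d["q"],256.3,209,N,c+.041*N).round(4))
E
```

```text
546 [0.54   0.2868 0.1046] 5.582280790171804e-05 hint 0.04084610475796894
len 0.04453170249665146 angle 63.73347012911262 dy 0.0003490974205577856 [0.5401 0.2873 0.1048]
```

The lever is fully down, with the ball at (256,209). The sphere fit agrees with the hinge model to about 1 mm, so I'll grasp and lift.

```bash
python3 - <<'E'
from h import *
from cell import r,optics
b=np.array([.540,.287,.1045])
r.move_linear(b-.024*N,rot=RB.as_quat(),vel=.1)
print(r.current_t(),np.round(r.current_contact_force(),1))
r.set_gripper(0.0,squeeze=30)
print(r.current_t(),r.current_opening(),np.round(r.current_contact_force(),1),np.round(r.current_tool_pos(),4))
snap(r,optics,"w11")
E
```

```text
21.1167 [-0.7 -0.8 -0.3]
21.4917 0.20646226848051372 [-4.7 -2.8  5.9] [0.5551 0.2846 0.0867]
```

View pics/w11.png

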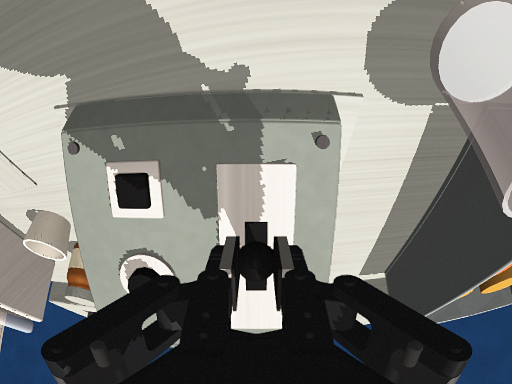

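Opening 0.206 and about 7 N along the panel normal suggest the grip is a little shallow. I'll regrasp 6 mm deeper, then lift along the arc.

```bash
cat > lift.py <<'E'
from h import *
from cell import r,optics
b=np.array([.540,.287,.1045]); DP=.030
r.set_gripper(.45)
r.move_linear(b-DP*N,vel=.06)
r.set_gripper(0.0,squeeze=30)
print(r.current_t(),r.current_opening(),np.round(r.current_contact_force(),1))
th0=64
def tgt(th): return ballp(np.radians(th))+.0003*BYV-DP*N
def tang(th): t=np.radians(th); return np.cos(t)*BX+np.sin(t)*np.array([0,0,1.]) # upward-lifting direction
for th in list(range(58,18,-6))+[18,16,15,14,13,12,11,10]:
    r.move_linear(tgt(th),vel=.05)
    p=np.array(r.current_tool_pos());f=np.array(r.current_contact_force())
    v=p+DP*N-HINGE
    print(th,round(r.current_t(),2),"meas th",round(np.degrees(np.arctan2(-v@BX,v[2])),1),"F tang",round(float(f@tang(th)),1),"N",round(float(f@N),1),round(r.current_opening(),3))
    if th<15 and f@tang(th)<-16: break
snap(r,optics,"w12")
E
python3 lift.py
```

```text
22.4417 0.20568344178507228 [-2.  -2.5  0.5]
58 22.69 meas th 58.5 F tang -5.0 N -8.8 0.21
52 22.94 meas th 52.7 F tang -5.1 N -5.9 0.206
46 23.19 meas th 46.4 F tang -4.6 N -2.7 0.209
40 23.44 meas th 40.2 F tang -4.9 N -2.3 0.21
34 23.69 meas th 34.2 F tang -3.7 N -3.5 0.206
28 23.94 meas th 28.2 F tang -2.8 N -5.4 0.203
22 24.19 meas th 20.8 F tang 0.5 N -0.2 0.004
18 24.44 meas th 17.4 F tang -0.7 N 1.0 0.003
16 24.69 meas th 15.9 F tang -0.0 N 0.9 -0.001
15 24.94 meas th 15.0 F tang 1.4 N -1.1 -0.001
14 25.19 meas th 14.0 F tang -0.0 N 0.2 -0.002
13 25.44 meas th 12.9 F tang -0.5 N 1.4 0.0
12 25.69 meas th 11.9 F tang 0.1 N 1.0 -0.001
11 25.94 meas th 10.9 F tang 0.3 N -0.1 -0.0
10 26.19 meas th 10.0 F tang 0.2 N 0.1 -0.002
```

View pics/w12.png

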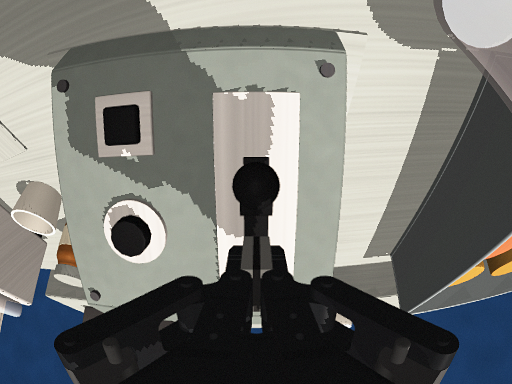

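The grip slipped at about 25° and the lever fell back, with its ball now at (256,185). I'll push the ball up from the downslope side with shut fingers instead.

```bash
cat > push.py <<'E'
from h import *
from cell import r,optics
s=np.cos(np.radians(40))*BX+np.sin(np.radians(40))*np.array([0,0,1.])
TIP=.010
def tgt(th,gap,past=.006):  # tips `past` beyond ball centre; pad edge `gap` from ball surface
    return ballp(np.radians(th))+.0003*BYV-(.021+gap)*s-(past+TIP)*N
r.set_gripper(0.0)
p=np.array(r.current_tool_pos())
r.move_linear(p+.05*N,vel=.2)
r.move_linear(tgt(65,.014)+.04*N,rot=RB.as_quat(),vel=.2)
snap(r,optics,"w13")
r.move_linear(tgt(65,.014),vel=.12)
r.sleep(.05); f0=np.array(r.current_contact_force()); print(r.current_t(),f0.round(1))
last=None
for th,g in [(65,.004),(65,0),(58,0),(52,0),(46,0),(40,0),(34,0),(28,0),(22,0),(18,0)]+[(15,-.001*k) for k in range(-1,9)]:
    r.move_linear(tgt(th,g),vel=.05)
    f=np.array(r.current_contact_force())-f0
    print(th,round(g,4),round(r.current_t(),2),"F s",round(float(f@s),1),"N",round(float(f@N),1),"y",round(float(f@BYV),1))
    if th==15 and f@s<-14: break
snap(r,optics,"w14")
E
python3 push.py
```

```text
27.975 [ 0.3 -0.4 -0.7]
65 0.004 28.32 F s -0.7 N -0.2 y 1.1
65 0 28.57 F s -2.1 N -0.0 y 0.1
58 0 28.83 F s -3.4 N 3.1 y 0.4
52 0 29.08 F s -3.7 N 2.9 y 0.9
46 0 29.33 F s -3.6 N 3.2 y -0.3
40 0 29.58 F s -2.7 N 2.0 y 0.8
34 0 29.83 F s -5.7 N 2.9 y 0.0
28 0 30.08 F s -5.1 N 0.9 y -0.6
22 0 30.33 F s -0.7 N 0.6 y 0.2
18 0 30.58 F s -3.3 N 2.2 y -0.6
15 0.001 30.83 F s -3.0 N 2.7 y -0.3
15 -0.0 31.08 F s -6.2 N 2.2 y 0.1
15 -0.001 31.33 F s -9.3 N 4.0 y -0.0
15 -0.002 31.58 F s -12.7 N 5.9 y 1.4
15 -0.003 31.83 F s -15.8 N 7.2 y 1.8
```

View pics/w14.png

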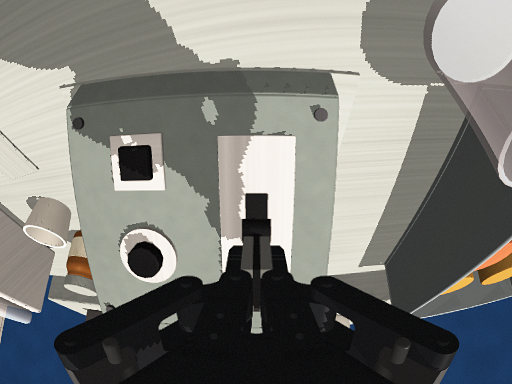

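The force ramps against the upper stop to 16 N. I'll back off slowly and look.

```bash
python3 - <<'E'
from h import *
from cell import r,optics
s=np.cos(np.radians(40))*BX+np.sin(np.radians(40))*np.array([0,0,1.])
p=np.array(r.current_tool_pos())
r.move_linear(p-.012*s,vel=.05)
print(np.round(r.current_contact_force(),1))
r.move_linear(p-.03*s,vel=.1)
r.move_linear(p-.03*s+.06*N,vel=.2)
snap(r,optics,"w15"); print(r.current_t())
d=load("w15.npz");W=wcloud(d);c=np.array([.5839,.2308,.0943])
E
```

```text
[ 0.6  0.7 -0.2]
33.1667
```

View pics/w15.png

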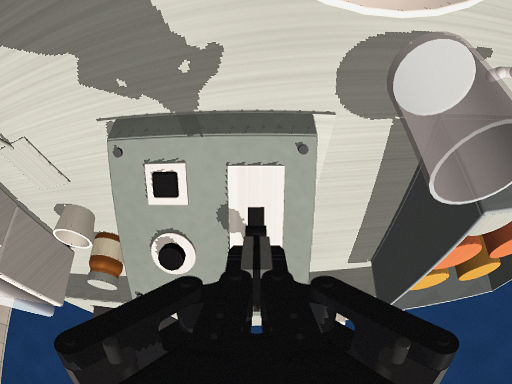

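```bash
python3 - <<'E'
from h import *
from cell import r,optics
b=np.array([.578,.220,.1])
r.move_to(b+.15*N,RB.as_quat()); r.sleep(.3)
snap(r,optics,"w16"); print(r.current_t())
d=load("w16.npz");W=wcloud(d);c=np.array([.5839,.2308,.0943])
h=(W-c)@N; y=(W-HINGE)@BYV
m=(abs(y)<.012)&(h>.02)&(h<.07)&(abs((W-HINGE)@BX)<.07)
X=W[m]
from scipy.optimize import least_squares
X=X[(X-c)@N>.036]
s=least_squares(lambda p:np.linalg.norm(X-p,axis=1)-.010,ballp(np.radians(20)),loss='soft_l1',f_scale=.001).x
v=s-HINGE;print(len(X),s.round(4),"angle from vertical",np.degrees(np.arctan2(-v@BX,v[2])),np.linalg.norm(v))
E
```

```text
34.0167
349 [0.5643 0.2831 0.1274] angle from vertical 19.872933472904123 0.04519655997098714
```

View pics/w16.png

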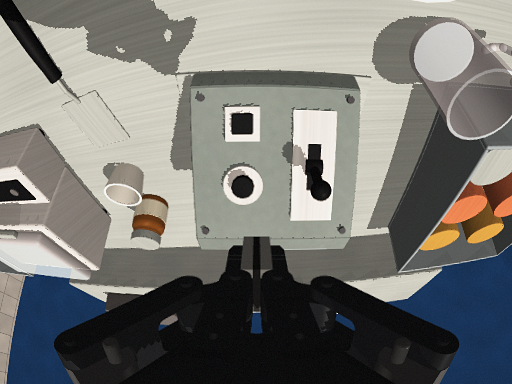

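The lever is latched up: the ball is at (320,189), about 20° from vertical, i.e. lever angle about 0.085, matching its state at the start. Now I'll push the knob home.

```bash
cat > home.py <<'E'
from h import *
from cell import r,optics
xs=np.array([np.cos(SY),np.sin(SY),0])
face=np.array([.4385,-.2088,0])
P=lambda g,z: face+(g-.011)*xs+[0,0,z]
q=down(SY).as_quat()
r.move_to(P(-.02,.2),q)
r.move_linear(P(-.02,.038),vel=.2); r.sleep(.05)
f0=np.array(r.current_contact_force());print(r.current_t(),np.round(r.current_tool_pos(),4),f0.round(1))
for g in [-.004,0,.005,.010,.015,.020,.025,.027]+list(np.arange(.028,.037,.001)):
    r.move_linear(P(g,.038),vel=.05)
    f=np.array(r.current_contact_force())-f0
    print(round(g,4),round(r.current_t(),2),round(float((np.array(r.current_tool_pos())-face)@xs+.011),4),"Fx",round(float(f@xs),1),f.round(1))
    if g>=.028 and f@xs<-15: break
snap(r,optics,"w17")
E
python3 home.py
```

```text
36.6667 [ 0.4082 -0.2072  0.0389] [-0.5 -0.8  0.4]
-0.004 37.13 -0.0035 Fx 0.8 [ 0.9  1.  -0.5]
0 37.38 0.0002 Fx 0.1 [ 0.2  1.2 -1.6]
0.005 37.63 0.0053 Fx -0.3 [-0.2  1.2  0.1]
0.01 37.88 0.0103 Fx 0.3 [0.3 0.5 0.1]
0.015 38.13 0.0151 Fx 0.3 [ 0.4  1.  -0.5]
0.02 38.38 0.0204 Fx 0.0 [0.1 0.7 0.2]
0.025 38.63 0.0254 Fx 0.4 [ 0.4  0.7 -0.9]
0.027 38.88 0.0262 Fx -5.4 [-5.4 -0.3  1.2]
0.028 39.13 0.0262 Fx -10.4 [-10.5  -1.1   5.1]
0.029 39.38 0.0263 Fx -16.8 [-16.9  -0.8   9.2]
```

View pics/w17.png

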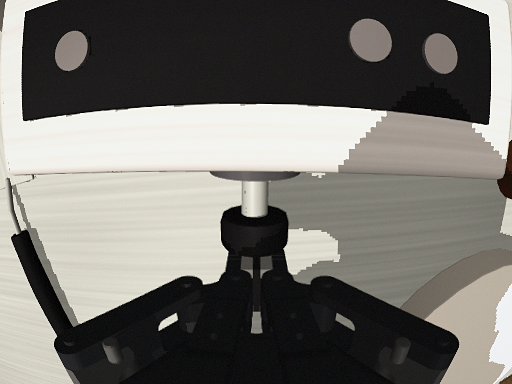

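```bash
python3 - <<'E'
from h import *
from cell import r,optics
xs=np.array([np.cos(SY),np.sin(SY),0])
p=np.array(r.current_tool_pos())
r.move_linear(p-.03*xs,vel=.1)
p=np.array(r.current_tool_pos())
r.move_linear([p[0],p[1],.2],vel=.25)
r.move_to([0.465,-0.2075,0.2],down(SY).as_quat())
snap(r,optics,"w18"); print(r.current_t())
d=load("w18.npz");P,q=d["p"],d["q"];g=d["pixels"].mean(2)
for u in (252,257,262):
    b=160+np.where(g[160:200,u]<70)[0].max(); f=(80-g[b,u])/(g[b+1,u]-g[b,u])
    print(u,round(b+f,2),won(d,P,q,u,b+f,[0,0,1],[0,0,.0755]).round(4))
t=optics.get_image("top");np.savez("top2.npz",**t);cv2.imwrite("pics/top2.png",t["pixels"][:,:,::-1])
t=optics.get_image("scene");np.savez("scene2.npz",**t);cv2.imwrite("pics/scene2.png",t["pixels"][:,:,::-1])
E
```

```text
41.0417
252 186.07 [ 0.4686 -0.2033  0.0755]
257 186.5 [ 0.4679 -0.2081  0.0755]
262 186.53 [ 0.4675 -0.2128  0.0755]
```

View pics/w18.png

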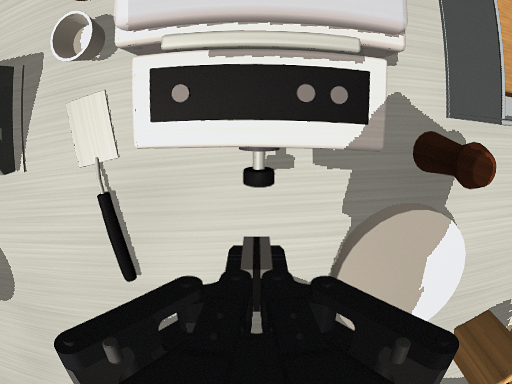

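View pics/top2.png

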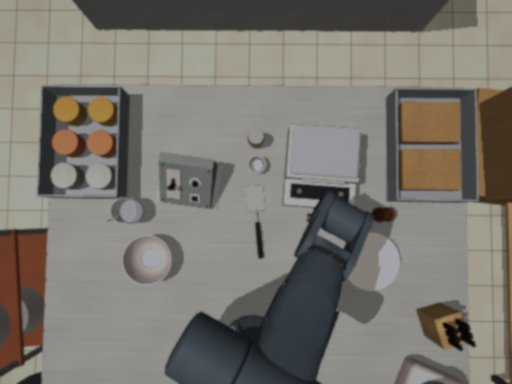

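View pics/scene2.png

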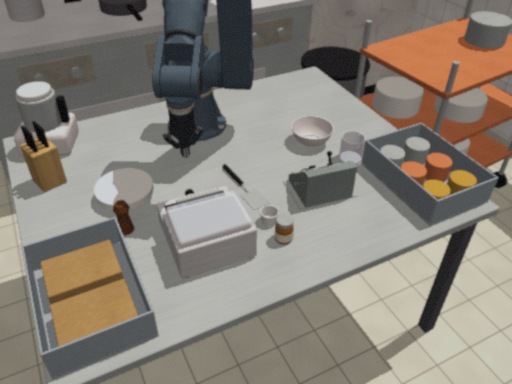

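The knob face is back at x ≈ 0.468, against 0.467 at the start. In the scene view the lever is up, with its ball at (330,155), and the bystanders are where they were. The gripper is clear, so I'll hand in.

```bash
python3 - <<'E'
from cell import r
print(r.hand_in(), r.current_t())
E
```

```text
the job is handed in; nothing more can be done
the job is handed in; nothing more can be done
```

The trip test was done in the order asked and handed in at about 41 s of robot time. There was no verdict.

- **Knob out:** I pulled the sealer's knob against its stop. It measured 29.5 mm of travel, and 15 N against the stop moved it no further.
- **Trip:** I pressed the test button gently, at about 4.5 N. The lever dropped by itself.
- **Lever reset:** I lifted the lever against its upper stop with about 16 N and let go. It stayed up at about 0.085 rad from the stop, the same as at the start.
- **Knob home:** I pushed the knob in until it stopped, at about 17 N. Its face measured x = 0.468 m, against 0.467 m at the start.
- **Everything else:** the last pictures show the bystanders where they were, as far as the arm lets them be seen. I never touched the square key.

**What went wrong or disagreed:**
- **Fingertips:** the depth pictures and the contacts put them about 10 mm behind the reported TCP when shut, not 22 mm ahead of it. I used the measured value.
- **Knob grip:** because of that, my first grip sat too high on the knob and slipped off at the end of the pull, with up to about 47 N on the wrist from the fingers. I finished the pull by hooking behind the disc.
- **Lever grip:** the first lift slipped at about 25° and the lever fell back unlatched. I then pushed it up with shut fingers.

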